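# Cap the butter crock and balance the spreader on its domed lid

### The arm

A 7-joint arm with a two-finger parallel gripper is mounted at the origin on the work surface. World frame = base frame: x ahead of the robot, y to its left, z up, the work surface at z = 0. Lengths are in m, angles in rad, forces in N, time in s.
With the tool pointing down it reaches from about 0.425 to 0.925 m from the base axis. Payload 6.8 kg.
Tool frame: the origin (TCP) lies on the centre line of the jaws, within the pads' length; the fingertips stand ahead of it and the grasp point (between the pads) lies 11 mm behind it (r.tcp_to_tips is the z of the fingertips in the tool frame, in m); z points along the fingers, y is the line along which they close (so a half turn about z gives the same grasp; the last joint's range is limited). The gripper opens to 85 mm and grips with 20 to 120 N. Pads are 22 mm wide; open, the fingers measure 114 mm over their backs; the gripper's body (76 mm by 85 mm) begins 54 mm behind the grasp point. The pads swing forward as they close: fully open they stand 13 mm farther back than shut.
Start: joints at [1.178, 0.477, 0.022, 1.555, -0.011, 1.109, -0.083], TCP at [0.19, -0.648, 0.206] pointing down, gripper open.
Joint ranges: [-2.96, 2.96], [-0.34, 2.1], [-1.41, 1.46], [0.24, 2.44], [-1.37, 4.51], [0.17, 1.92], [-2.96, 2.96]. Speed limits (rad/s): [2.39, 2.39, 3.14, 3.14, 3.14, 3.14, 3.14].

### API

Orientations are given as a rotation vector (axis times angle).
In Python, from bench import r, optics gives the robot as it stands.
- The arm moves only by the shell command python3 -m creep 'ROWS' [FORCE]. ROWS is a JSON object whose one key "rows" holds a list of rows, each a list of 7 numbers: the shift along the tool's x, y, z in units of 25 mm (1.0 is 25 mm), then the turn, a rotation vector about the tool's x, y, z in units of 8 degrees (1.0 is 8 degrees), then the finger opening in mm, from 0 to 85.4. A call has 1 to 10 rows; each row is the pose to reach, as a shift and turn from the pose commanded when the call began, along the tool's axes at that moment; what a row does not reach only later rows make up. A row lasts 1/8 s, in which the tool goes at most 62.5 mm and 10.7 degrees, less where a joint would pass 70% of its speed; a pose out of reach is approached as far as the arm can. A call with a gripper value outside its range is refused whole. The fingers move at their own pace and stop on an object; FORCE is the grip in N (left out, the last holds). Time passes only in rows, so rows that repeat a pose let the fingers close. It gives the time, the measured TCP pose, the force, the opening and the grip force at its end, in the units of the state.
- r.get_obs(): the state, without advancing time (a new reading comes with each control period).
- optics.grab_frame(name): name is "scene" or "top" or "wrist"; returns a dict with "color" (384x512x3 uint8, blue, green, red), "K" (3x3 intrinsics, pixels), "R" (3x3) and "t" (3): a world point X has camera coordinates R X + t. Camera axes: x right, y down, z forward; pixel columns grow to the right and rows downward; lengths in m; the calibration is good to about 2 mm. A picture is of the moment at which its call begins. There is no depth.
- r.hand_in(): hands the job in; it is judged then, once.
The state is a dict: "clock": time; "joints": joint angles; "qvel": joint speeds; "tau": joint torques, N m; "tcp_pos": TCP position; "orientation": TCP orientation; "contact_force": force on the tool from outside, world axes, zero at the start; "moment": the same for the moment, N m; "grip_width": finger opening in m; "gripper_force": force on a finger pad.
Only numpy, scipy, OpenCV 4.12 (cv2) and the standard library are available. Lean on these libraries where they do the work, as an engineer would, in place of code of your own. Each camera call takes 0.05 s, during which the arm holds its last target. There are 200 camera calls.

### The job

Dress the butter crock for the breakfast photo, setting each piece down gently: put the domed lid back on so that it sits fully down over the crock's neck, then lay the wooden spreader flat side down across the crown of the lid so that it balances there level, on the lid alone. Leave the crock, the jam jar, the toast rack and the jam spoon where they stand.

Things in the scene. Friction and masses are not known exactly. Their poses are not given: they have to be found in the camera images.
- crock: Blue stoneware butter crock with a white band, loose, 650 g, full of butter, open at the start. Round belly 95 mm across at 36 mm up, sloping shoulder, tapered neck 53 mm across at its foot (60 mm up) and 48 mm across at its flat rim, 70 mm up. Origin: centre of the underside, z up. Round: yaw does not matter.
- lid: The crock's blue lid, loose, 150 g, standing rim down: 66 mm across, 30 mm high, no knob. Upright side up to 18 mm, then a dome of 51 mm radius of curvature; hollow 8 mm deep, 58 mm across below. Origin: centre of the rim plane (underside), z up. Seated, its ceiling rests on the neck's rim: its origin is 62 mm above the crock's origin, with 3 mm of sideways play.
- crown (a point): The highest point of the lid's dome, 30 mm above the lid's origin; 92 mm above the worktop when the lid is seated.
- spreader: Dark wooden spreader, 35 g, loose, flat side down, 170 mm long along x: handle (-x) 105 long, 18 wide, 9 thick; blade (+x) 65 long, 26 wide, 5 thick. Underside one flat plane. Origin: on the underside below the balance point, 79.5 mm from the handle's end, 90.5 from the tip; z up. On the dome it tilts about 1.2 degrees per mm the balance point is off the crown.
- jam_jar: Clear glass jam jar with red jam and a brass-coloured twist cap, loose, 68 mm across, 88 mm high, closed; leave alone. Origin: centre of the underside.
- toast_rack: Pale slatted wooden toast rack, loose, 200 by 90 mm with three slices of toast up to 118 mm high; leave alone. Origin: centre of the underside, x along its length. (A fixed steel toaster 178 mm high stands clear of the work, beyond it to the robot's left.)
- jam_spoon: Steel jam spoon, loose, 172 mm long, lying in the teal silicone spoon rest (200 by 80 mm, 11 mm high, stuck to the worktop); leave alone. Origin: on its underside near its middle, x towards its bowl.
Mind the look-alikes: they are no part of the job. Of the things like the spreader, leave any that is blue or purple; of the rest the larger one is meant.

How it is judged:
On the way:
1. the lid sits fully down over the crock's neck, with nothing on it yet (horizontal distance between lid and crock below 0.006 m and z of lid in the frame of crock between 0.059 and 0.0645 m and angle between each of lid, crock's own z axis and vertical below 0.07 rad and contact force between spreader and lid below 0.02 N), for 0.3 s.
At the end, for the whole second after the job is handed in: The lid is seated on the crock (within 6 mm of its axis, fully down, upright) and the spreader lies flat side down across the crown on the lid alone: balance point within 12 mm of the crown, level within 8 degrees, let go and at rest (horizontal distance between lid and crock below 0.006 m and z of lid in the frame of crock between 0.059 and 0.0645 m and angle between each of lid, crock's own z axis and vertical below 0.07 rad and horizontal distance between spreader and crown below 0.012 m and z of spreader in the frame of lid between 0.026 and 0.034 m and angle between spreader's own z axis and vertical below 0.14 rad and contact force between spreader and lid above 0.05 N and contact force between spreader and jam_jar below 0.02 N and contact force between spreader and toast_rack below 0.02 N and contact force between spreader and crock below 0.02 N and linear speed of spreader below 0.02 m/s and angular speed of spreader below 0.25 rad/s); the robot touches nothing.
It fails at once if the jam jar, the toast rack or the jam spoon is shifted by more than 20 mm (distance of any of jam_jar, toast_rack, jam_spoon from where it was at the start of the episode above 0.02 m).
It fails at once if the crock is shifted by more than 30 mm (distance of crock from where it was at the start of the episode above 0.03 m).
It fails at once if the jam jar, the toast rack or the crock is tipped by more than 20 degrees (angle between any of jam_jar, toast_rack, crock's own z axis and vertical above 0.35 rad).
It fails at once if the lid or the spreader is dropped (falls freely by more than about 8 mm onto the crock or lid) or the lid is rammed onto the crock (over 50 N) (contact force between lid and crock above 50 N or (linear speed of lid above 0.4 m/s and contact force between the fingers and lid below 0.02 N and horizontal distance between lid and crock below 0.05 m) or (linear speed of spreader above 0.4 m/s and contact force between the fingers and spreader below 0.02 N and horizontal distance between spreader and crown below 0.03 m)).
It also fails if it takes over 58 s, if anything falls off the work surface, if the arm or the gripper's body presses on something with over 40 N, if the wrist force passes 120 N, or if a joint passes its speed limit or range.

## Working session

There is one attempt and no reset: what is moved stays moved. The work goes in short steps, Python scripts to look and compute and a shell command to move; the robot and the scene stay as the last step left them, time stands still between calls to the robot, and variables do not carry over. Pictures are saved under pics/ and viewed, at most 10 in all, crops included, and the job is handed in when it is done.

```bash
ls; mkdir -p pics
python3 - <<'E'
from bench import r, optics
import cv2, numpy as np
a=optics.grab_frame("scene");b=optics.grab_frame("top")
for n,f in (("scene",a),("top",b)):
    cv2.imwrite(f"pics/{n}0.png",f["color"]); print(n,f["K"].tolist(),np.round(f["R"],3).tolist(),np.round(f["t"],3).tolist(), np.round(-f["R"].T@f["t"],3))
o=r.get_obs();print(o["clock"],o["tcp_pos"],o["orientation"],o["grip_width"],r.tcp_to_tips)
E
```

```text
pics
scene [[384.47702650506756, 0.0, 263.7093078133793], [0.0, 384.47702650506756, 191.84597780809108], [0.0, 0.0, 1.0]] [[-0.157, 0.987, 0.012], [0.599, 0.105, -0.794], [-0.785, -0.118, -0.608]] [0.089, -0.228, 1.321] [1.187 0.091 0.621]
top [[382.1320938633382, 0.0, 249.08169876602108], [0.0, 382.1320938633382, 191.54074570920278], [0.0, 0.0, 1.0]] [[0.003, -1.0, 0.026], [-0.988, -0.007, -0.157], [0.158, -0.025, -0.987]] [-0.012, 0.459, 0.955] [0.303 0.015 1.015]
0.1 [ 0.18948445 -0.64729068  0.20473512] [-3.10826058e+00 -4.45652640e-01  5.23413756e-04] 0.08544424305586353 0.008
```

View pics/scene0.png

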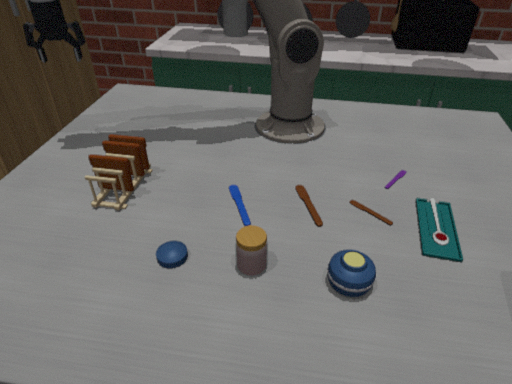

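View pics/top0.png

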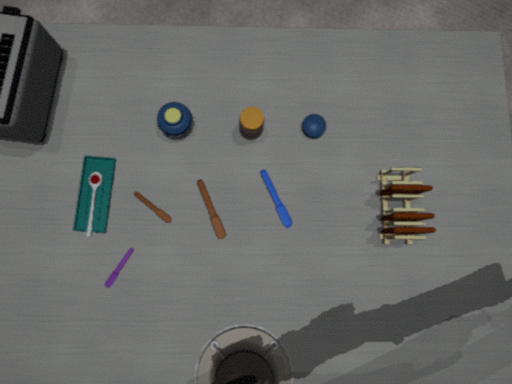

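The scene shows the crock at scene (352,272) / top (175,118), the lid at scene (172,253) / top (314,126) and the jar at top (251,123).

Four things could be taken for the spreader, by top pixel:
- large brown (211,209)
- small brown (153,207)
- blue (277,199)
- purple (119,268)

I choose the large brown one. The toast at (407,188) is also brown, but it is in the rack. The lid is the only blue dome apart from the crock itself.

```bash
cat > h.py <<'E'
from bench import r, optics
import cv2, numpy as np
from scipy.spatial.transform import Rotation as Ro
def ray(f,uv,z):
    d=f["R"].T@np.linalg.inv(f["K"])@np.array([uv[0],uv[1],1.]); c=-f["R"].T@f["t"]
    return c+d*(z-c[2])/d[2]
def proj(f,X):
    p=f["K"]@(f["R"]@np.asarray(X,float)+f["t"]); return p[:2]/p[2]
def mask(f,kind,box=None):
    h=cv2.cvtColor(f["color"],cv2.COLOR_BGR2HSV)
    lo,hi={"blue":((100,90,20),(125,255,255)),"brown":((2,110,40),(16,255,255)),"yellow":((24,80,90),(40,255,255)),"brass":((14,120,80),(22,255,255))}[kind]
    m=cv2.inRange(h,lo,hi)
    if box: k=np.zeros_like(m);x0,y0,x1,y1=box;k[y0:y1,x0:x1]=1;m=m*k
    n,l,s,c=cv2.connectedComponentsWithStats(m)
    i=1+np.argmax(s[1:,4]); return (l==i).astype(np.uint8),s[i],c[i]
def triang(f1,u1,f2,u2):
    P=[f["K"]@np.c_[f["R"],f["t"]] for f in (f1,f2)]
    X=cv2.triangulatePoints(P[0],P[1],np.float64(u1).reshape(2,1),np.float64(u2).reshape(2,1)); return (X[:3]/X[3]).ravel()
def rel(X,yaw_y=None):
    """tool-frame shift in row units to put TCP at X"""
    o=r.get_obs(); return Ro.from_rotvec(o["orientation"]).as_matrix().T@(np.asarray(X)-o["tcp_pos"])/0.025
def frame(f): # list of axes
    return Ro.from_rotvec(r.get_obs()["orientation"]).as_matrix()
E
python3 - <<'E'
from h import *
s=optics.grab_frame("scene");t=optics.grab_frame("top")
for n,k,bs,bt in (("butter","yellow",(325,245,385,300),(150,95,200,145)),("lid","blue",(145,230,200,275),(295,105,335,145)),("cap","brass",(230,220,275,250),(232,100,270,145))):
    ms,ss,cs=mask(s,k,bs);mt,st,ct=mask(t,k,bt)
    print(n,ss,cs.round(1),st,ct.round(1),"tri",triang(s,cs,t,ct).round(4),"top ray",ray(t,ct,{"butter":.068,"lid":.012,"cap":.088}[n]).round(4),"scene",ray(s,cs,{"butter":.068,"lid":.015,"cap":.088}[n]).round(4))
for f,b,nm in ((t,(190,170,235,245),"top"),(s,(285,175,335,230),"scene")):
    m,st,c=mask(f,"brown",b)
    ys,xs=np.nonzero(m)
    P=np.array([ray(f,(x,y),.006)[:2] for x,y in zip(xs,ys)])
    mu,ev=cv2.PCACompute(P,None)
    q=(P-mu)@ev.T
    print(nm,len(P),mu,ev[0],"len",q[:,0].min(),q[:,0].max())
    for a in np.arange(-.085,.09,.0125):
        w=q[abs(q[:,0]-a)<.006,1]
        if len(w): print(round(a,3),np.round([w.min(),w.max(),np.ptp(w)],4))
c=np.hstack([cv2.resize(t["color"][165:250,120:235],None,fx=3.5,fy=3.5,interpolation=cv2.INTER_CUBIC),cv2.resize(s["color"][170:255,285:400],None,fx=3.5,fy=3.5,interpolation=cv2.INTER_CUBIC)])[:,:800]
cv2.imwrite("pics/crop.png",c)
E
```

```text
butter [344 252  21  14 228] [354.  258.6] [165 108  15  14 167] [172.  114.6] tri [0.6533 0.1901 0.0686] top ray [0.6535 0.1908 0.068 ] scene [0.6528 0.1896 0.068 ]
lid [156 241  31  27 658] [171.4 254.1] [302 114  24  24 432] [313.6 125.7] tri [ 0.6485 -0.188   0.0087] top ray [ 0.6471 -0.1867  0.012 ] scene [ 0.654  -0.1858  0.015 ]
cap [237 226  30  24 544] [250.9 237. ] [240 107  24  23 430] [251.3 118. ] tri [ 0.6418 -0.0142  0.0816] top ray [ 0.6394 -0.0132  0.088 ] scene [ 0.6483 -0.0138  0.088 ]
top 394 [[0.40944377 0.08892756]] [0.92068144 0.39031486] len -0.07279507580685696 0.09156953599672726
-0.073 [-0.0079  0.0095  0.0174]
-0.06 [-0.0109  0.0104  0.0213]
-0.048 [-0.011   0.0109  0.0219]
-0.035 [-0.0111  0.0108  0.0219]
-0.023 [-0.0106  0.0108  0.0214]
-0.01 [-0.0073  0.0078  0.0151]
0.002 [-0.007   0.0068  0.0137]
0.015 [-0.0065  0.0067  0.0132]
0.027 [-0.0071  0.0071  0.0142]
0.04 [-0.0072  0.0071  0.0142]
0.052 [-0.0068  0.007   0.0138]
0.065 [-0.0064  0.0069  0.0133]
0.077 [-0.0065  0.0068  0.0133]
scene 295 [[0.42193679 0.09101467]] [0.91704308 0.39878814] len -0.08119986999614087 0.08300109112188526
-0.085 [0.0027 0.0053 0.0026]
-0.073 [-0.0095  0.0102  0.0197]
-0.06 [-0.011   0.011   0.0221]
-0.048 [-0.0112  0.0107  0.0219]
-0.035 [-0.0116  0.0104  0.0219]
-0.023 [-0.0104  0.0097  0.0201]
-0.01 [-0.0072  0.008   0.0152]
0.002 [-0.0074  0.0088  0.0161]
0.015 [-0.0078  0.0085  0.0162]
0.027 [-0.0069  0.0079  0.0147]
0.04 [-0.0082  0.0076  0.0157]
0.052 [-0.0075  0.008   0.0155]
0.065 [-0.0078  0.0077  0.0156]
0.077 [-0.007   0.0061  0.0131]
```

View pics/crop.png

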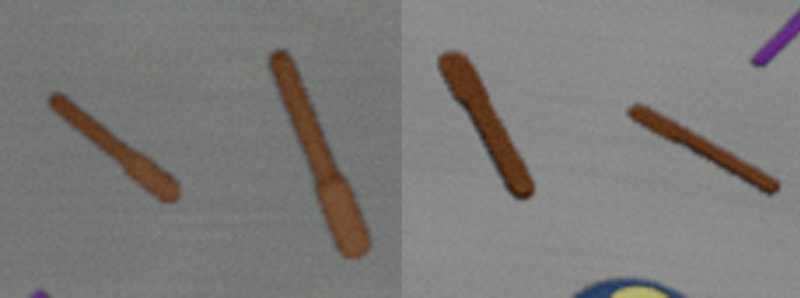

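The crop confirms the large brown spreader. Its handle end points away from the robot and its blade towards the robot. The smaller brown one beside it is the decoy. I'll move above the lid first.

```bash
python3 -m creep '{"rows":[[2,-1.1,-1,0,0,0,85],[4.5,-2.5,-1,0,0,0,85],[7,-3.8,-1,0,0,0,85],[9.3,-5.1,-1,0,0,0,85],[11.5,-6.3,-1,0,0,0,85],[13.8,-7.6,-1,0,0,0,85],[16,-8.8,-1,0,0,0,85],[18.2,-10,-1,0,0,0,85],[20.5,-11.3,-1,0,0,0,85],[21,-11.5,-1,0,0,0,85]]}' 40
python3 -m creep '{"rows":[[0.8,-0.5,0,0,0,0,85],[1.7,-1,0,0,0,0,85],[1.7,-1,0,0,0,0,85],[1.7,-1,0,0,0,0,85]]}'
python3 - <<'E'
from h import *
o=r.get_obs();print(o["clock"],o["tcp_pos"],o["orientation"],o["joints"].round(2) if hasattr(o["joints"],"round") else o["joints"],r.tcp_to_tips)
w=optics.grab_frame("wrist");cv2.imwrite("pics/w1.png",w["color"])
print(-w["R"].T@w["t"],w["K"][0],proj(w,(.6475,-.187,.03)))
E
```

```text
clock: 1.45
tcp_pos: [0.6147, -0.2208, 0.2304]
orientation: [-3.108, -0.451, -0.001]
contact_force: [0.2, -0.0, -0.1]
grip_width: 0.0852
gripper_force: 0.0
clock: 1.95
tcp_pos: [0.6456, -0.1903, 0.2305]
orientation: [3.109, 0.443, -0.001]
contact_force: [-0.2, 0.5, 0.4]
grip_width: 0.0853
gripper_force: 0.0
1.95 [ 0.64564065 -0.19029742  0.23053716] [ 3.10928899e+00  4.42556948e-01 -1.41235606e-03] [ 0.33  0.46 -0.19  1.52  0.09  1.17 -1.17] 0.008
[ 0.71425591 -0.17110772  0.39899012] [276.95018527   0.         252.57825015] [250.10279123 173.19725912]
```

View pics/w1.png

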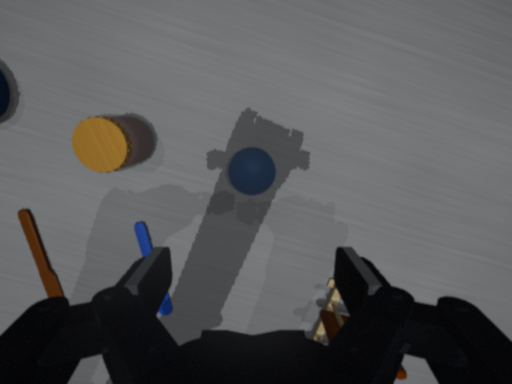

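The wrist view shows the lid at (251,171), the jar cap at (102,144) and the spreader at the left edge, near (40,255). I'll measure the lid in this view and in the top view.

Run:
```python
from h import *
w=optics.grab_frame("wrist");s=optics.grab_frame("scene")
m,st,c=mask(w,"blue",(220,140,285,205))
ct,_=cv2.findContours(m,0,1)[0:2]
(cx,cy),R=cv2.minEnclosingCircle(max(ct,key=cv2.contourArea))
print(st,c,(cx,cy),R)
for z in (.009,.018): print(z,ray(w,c,z),ray(w,(cx,cy),z), "diam",2*R/w["K"][0,0]*(.399-z))
X=np.array(ray(w,c,.016)); o=r.get_obs(); print("rel",rel([X[0],X[1],.012]))
```

```text
[ 229  148   46   47 1680] [251.29107143 170.78333333] (251.37103271484375, 170.7875213623047) 23.253023147583008
0.009 [ 0.64741264 -0.18883654  0.009     ] [ 0.64743859 -0.18894738  0.009     ] diam 0.06548960433886783
0.018 [ 0.64895202 -0.18843417  0.018     ] [ 0.64897737 -0.18854246  0.018     ] diam 0.06397830577720165
rel [ 0.13774174 -0.03984647  8.74802283]
```

```bash
python3 -m creep '{"rows":[[0.14,-0.04,2,0,0,0,85],[0.14,-0.04,4,0,0,0,85],[0.14,-0.04,6,0,0,0,85],[0.14,-0.04,7.2,0,0,0,85],[0.14,-0.04,7.9,0,0,0,85],[0.14,-0.04,8.3,0,0,0,85],[0.14,-0.04,8.6,0,0,0,85],[0.14,-0.04,8.7,0,0,0,85],[0.14,-0.04,8.7,0,0,0,85]]}'
python3 - <<'E'
from h import *
w=optics.grab_frame("scene");
cv2.imwrite("pics/w2.png",cv2.resize(w["color"][170:280,120:240],None,fx=5,fy=5,interpolation=cv2.INTER_CUBIC))
T=r.get_obs()["tcp_pos"]; R=frame(0)
for y in (-.0427,.0427): print(T, ((proj(w,T+R@[0,y,.008])-[120,170])*5).round())
E
```

```text
clock: 3.22
tcp_pos: [0.65, -0.1866, 0.0137]
orientation: [3.109, 0.446, 0.001]
contact_force: [-0.6, -0.3, -0.2]
grip_width: 0.0847
gripper_force: 0.0
[ 0.65008917 -0.18659212  0.01377835] [361. 420.]
[ 0.65008917 -0.18659212  0.01377835] [160. 437.]
```

View pics/w2.png

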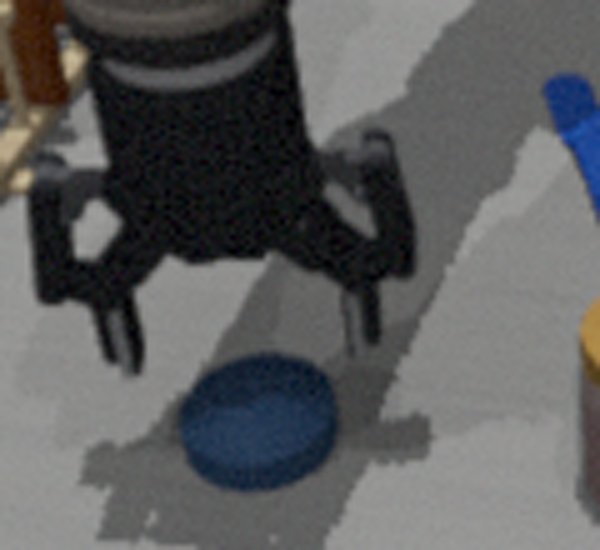

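The crop shows the open fingertips at (130,375) and (360,350), well above the lid. The model puts them at (160,437) and (361,420). I'll work out the true tip offset with the fingers open.

Run:
```python
from h import *
w=optics.grab_frame("wrist");s=optics.grab_frame("scene")
o=r.get_obs();T=o["tcp_pos"];R=frame(0)
print("clock",o["clock"],"cam in tool",R.T@(-w["R"].T@w["t"]-T),"axis",R.T@w["R"][2])
for z in (.02,.008,-.005,-.015,-.025,-.035):
    print(z,[proj(w,T+R@[x,y,z]).round() for y in (-.0427,.0427) for x in (-.011,.011)],[((proj(s,T+R@[0,y,z])-[120,170])*5).round() for y in (-.0427,.0427)])
m,st,c=mask(w,"blue",(150,100,400,330)); print("lid",st,c, [proj(w,(.648,-.188,.016))])
```

```text
clock 3.375 cam in tool [ 0.07111207  0.00085537 -0.16857973] axis [-2.79136038e-01 -7.68255480e-04  9.60251260e-01]
0.02 [array([194., 237.]), array([192., 208.]), array([310., 237.]), array([311., 208.])] [array([364., 439.]), array([164., 456.])]
0.008 [array([190., 244.]), array([188., 214.]), array([313., 244.]), array([315., 214.])] [array([361., 420.]), array([160., 437.])]
-0.005 [array([186., 252.]), array([183., 220.]), array([317., 252.]), array([319., 220.])] [array([358., 399.]), array([155., 416.])]
-0.015 [array([182., 259.]), array([179., 226.]), array([321., 260.]), array([323., 226.])] [array([356., 382.]), array([151., 399.])]
-0.025 [array([178., 268.]), array([175., 233.]), array([325., 268.]), array([328., 233.])] [array([354., 366.]), array([147., 382.])]
-0.035 [array([173., 277.]), array([170., 240.]), array([329., 277.]), array([333., 240.])] [array([351., 349.]), array([143., 365.])]
lid [ 203  186  102   99 7829] [253.85259931 235.73138332] [array([252.60556129, 238.11422281])]
```

```bash
python3 -m creep '{"rows":[[-0.06,0.06,0.15,0,0,0,85],[-0.06,0.06,0.3,0,0,0,80],[-0.06,0.06,0.4,0,0,0,76],[-0.06,0.06,0.4,0,0,0,74],[-0.06,0.06,0.4,0,0,0,74]]}'
python3 - <<'E'
from h import *
w=optics.grab_frame("wrist");s=optics.grab_frame("scene")
a=cv2.resize(s["color"][170:280,130:230],None,fx=4,fy=4,interpolation=cv2.INTER_CUBIC)
b=cv2.resize(w["color"][140:360,152:352],None,fx=2,fy=2)
cv2.imwrite("pics/w3.png",np.hstack([a,b]))
T=r.get_obs()["tcp_pos"];R=frame(0)
for z in (.008,-.005,-.02,-.035): print(z,[((proj(s,T+R@[0,y,z])-[130,170])*4).round() for y in (-.037,.037)],[((proj(w,T+R@[.011,y,z])-[152,140])*2+[400,0]).round() for y in (-.037,.037)])
E
```

```text
clock: 4.0
tcp_pos: [0.6487, -0.1883, 0.0031]
orientation: [3.11, 0.446, 0.0]
contact_force: [-0.5, -0.5, 0.4]
grip_width: 0.074
gripper_force: 0.0
0.008 [array([238., 348.]), array([100., 360.])] [array([489., 147.]), array([709., 147.])]
-0.005 [array([236., 331.]), array([ 96., 343.])] [array([481., 160.]), array([717., 161.])]
-0.02 [array([233., 312.]), array([ 91., 324.])] [array([470., 178.]), array([727., 179.])]
-0.035 [array([230., 292.]), array([ 87., 303.])] [array([457., 200.]), array([740., 200.])]
```

View pics/w3.png

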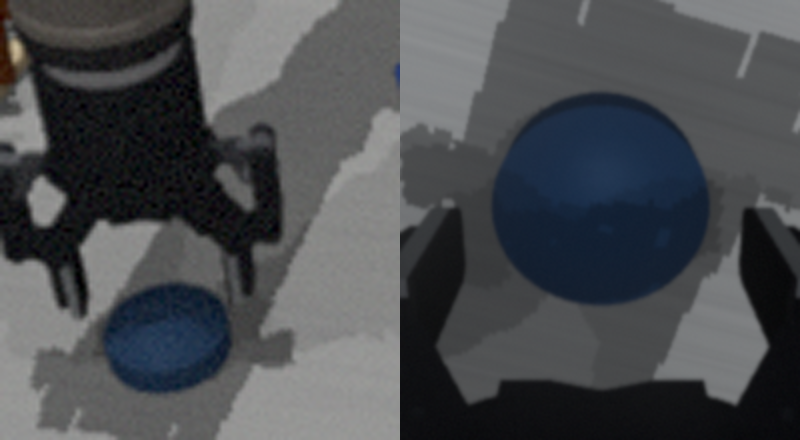

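The crop shows the tips at (80,315) and (240,300), again about 30 mm behind the TCP and near the lid's top. I'll test this by closing to 62 mm. If the pads reach the lid, they will stop at 66 mm.

```bash
python3 -m creep '{"rows":[[0,0,0,0,0,0,70],[0,0,0,0,0,0,66],[0,0,0,0,0,0,62],[0,0,0,0,0,0,62]]}' 20
```

```text
clock: 4.6
tcp_pos: [0.6486, -0.1884, 0.0031]
orientation: [3.11, 0.446, 0.0]
contact_force: [0.5, -0.6, -0.0]
grip_width: 0.0619
gripper_force: 0.0
```

The pads met nothing, so the images are right and the reported TCP reads about 30 mm too far ahead of the tips. I'll reopen and descend slowly, watching the force.

```bash
python3 -m creep '{"rows":[[0,0,0,0,0,0,76],[0,0,0,0,0,0,76],[0,0,0.2,0,0,0,76],[0,0,0.4,0,0,0,76],[0,0,0.5,0,0,0,76],[0,0,0.5,0,0,0,76]]}' && python3 -m creep '{"rows":[[0,0,0.1,0,0,0,76],[0,0,0.2,0,0,0,76],[0,0,0.2,0,0,0,76]]}'
```

```text
clock: 5.35
tcp_pos: [0.6483, -0.1883, -0.0098]
orientation: [-3.11, -0.446, 0.001]
contact_force: [0.1, -0.3, -0.1]
grip_width: 0.0759
gripper_force: 0.0
clock: 5.72
tcp_pos: [0.6484, -0.1883, -0.0147]
orientation: [-3.11, -0.446, 0.001]
contact_force: [0.2, -0.1, 0.8]
grip_width: 0.0759
gripper_force: 0.0
```

Run:
```python
from h import *
s=optics.grab_frame("scene")
a=cv2.resize(s["color"][180:280,125:235],None,fx=5,fy=5,interpolation=cv2.INTER_CUBIC)
cv2.imwrite("pics/w4.png",a)
T=r.get_obs()["tcp_pos"];R=frame(0);print(T)
for z in (-.02,-.03,-.04): print(z,[((proj(s,T+R@[0,y,z])-[125,180])*5).round() for y in (-.038,.038)])
```

```text
[ 0.64846217 -0.18836731 -0.01450923]
-0.02 [array([323., 368.]), array([144., 383.])]
-0.03 [array([320., 352.]), array([140., 367.])]
-0.04 [array([318., 336.]), array([136., 350.])]
```

View pics/w4.png

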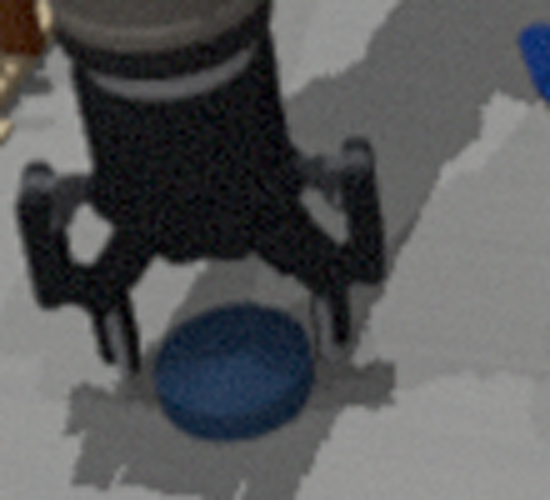

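The tips at (125,373) and (345,350) sit about 29 mm behind the reported TCP, so they are near z = 14 mm. I'll go down 8 mm more and grip.

```bash
python3 -m creep '{"rows":[[0,0,0.1,0,0,0,76],[0,0,0.2,0,0,0,76],[0,0,0.3,0,0,0,76],[0,0,0.3,0,0,0,76]]}' && python3 -m creep '{"rows":[[0,0,0,0,0,0,70],[0,0,0,0,0,0,66],[0,0,0,0,0,0,62],[0,0,0,0,0,0,60],[0,0,0,0,0,0,60],[0,0,0,0,0,0,60]]}' 30
```

```text
clock: 6.28
tcp_pos: [0.6483, -0.1883, -0.0222]
orientation: [-3.11, -0.446, 0.001]
contact_force: [0.9, -0.3, -0.7]
grip_width: 0.076
gripper_force: 0.0
clock: 7.02
tcp_pos: [0.6486, -0.1882, -0.0213]
orientation: [-3.11, -0.446, -0.0]
contact_force: [-2.3, 1.4, 4.7]
grip_width: 0.0641
gripper_force: 32.6
```

```bash
python3 -m creep '{"rows":[[0,0,-0.2,0,0,0,60],[0,0,-0.5,0,0,0,60],[0,0,-1,0,0,0,60],[0,0,-1,0,0,0,60]]}' 30
python3 - <<'E'
from h import *
s=optics.grab_frame("scene")
a=cv2.resize(s["color"][160:270,115:235],None,fx=5,fy=5,interpolation=cv2.INTER_CUBIC)
cv2.imwrite("pics/w5.png",a)
T=r.get_obs()["tcp_pos"];R=frame(0);print(T)
for z in (-.01,-.02,-.03,-.04): print(z,[((proj(s,T+R@[0,y,z])-[115,160])*5).round() for y in (-.032,0,.032)])
m,st,c=mask(s,"blue",(140,200,200,280));print(st,c)
E
```

```text
clock: 7.52
tcp_pos: [0.6498, -0.1887, 0.0048]
orientation: [3.109, 0.445, 0.004]
contact_force: [-0.3, 0.2, -1.5]
grip_width: 0.0639
gripper_force: 33.4
[ 0.64921145 -0.18860091  0.0040284 ]
-0.01 [array([356., 457.]), array([280., 463.]), array([204., 469.])]
-0.02 [array([353., 440.]), array([277., 447.]), array([200., 453.])]
-0.03 [array([350., 424.]), array([274., 430.]), array([196., 436.])]
-0.04 [array([348., 407.]), array([270., 413.]), array([192., 419.])]
[153 233  32  27 679] [169.0191458  246.24300442]
```

View pics/w5.png

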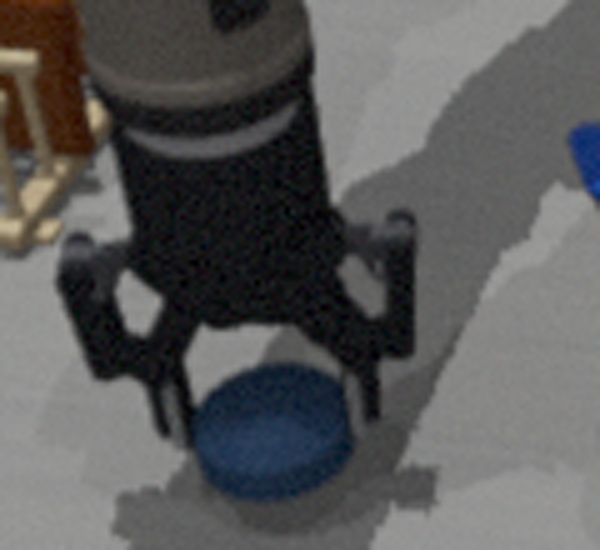

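The lid is gripped and lifted: the crop shows its shadow separated below it and the fingers on its upright side at (185,430) and (355,420). Next I carry it high, towards the crock.

```bash
python3 -m creep '{"rows":[[0,0,-0.5,0,0,0,60],[0,0,-1.3,0,0,0,60],[0,0,-2.3,0,0,0,60],[0,0,-3.3,0,0,0,60],[0,0,-4.2,0,0,0,60],[0,0,-4.8,0,0,0,60],[0,0,-5,0,0,0,60],[0.1,-0.3,-5,0,0,0,60],[0.25,-0.8,-5,0,0,0,60],[0.5,-1.6,-5,0,0,0,60]]}' && python3 -m creep '{"rows":[[0.3,-1.1,0,0,0,0,60],[0.7,-2.3,0,0,0,0,60],[1.1,-3.5,0,0,0,0,60],[1.4,-4.7,0,0,0,0,60],[1.8,-5.9,0,0,0,0,60],[2.1,-7.1,0,0,0,0,60],[2.5,-8.3,0,0,0,0,60],[2.8,-9.3,0,0,0,0,60],[3,-9.9,0,0,0,0,60],[3,-9.9,0,0,0,0,60]]}'
python3 - <<'E'
from h import *
w=optics.grab_frame("wrist");cv2.imwrite("pics/w6.png",w["color"])
print(r.get_obs()["tcp_pos"],"crock",proj(w,(.653,.1903,.07)))
E
```

```text
clock: 8.82
tcp_pos: [0.6488, -0.1453, 0.1272]
orientation: [-3.109, -0.445, 0.002]
contact_force: [-0.9, 0.5, -0.7]
grip_width: 0.0645
gripper_force: 33.6
clock: 10.07
tcp_pos: [0.6512, 0.1144, 0.1279]
orientation: [-3.108, -0.451, 0.001]
contact_force: [0.0, -1.1, -1.0]
grip_width: 0.0644
gripper_force: 33.5
[0.65148741 0.11233214 0.12785158] crock [165.16674122 180.22972951]
```

View pics/w6.png

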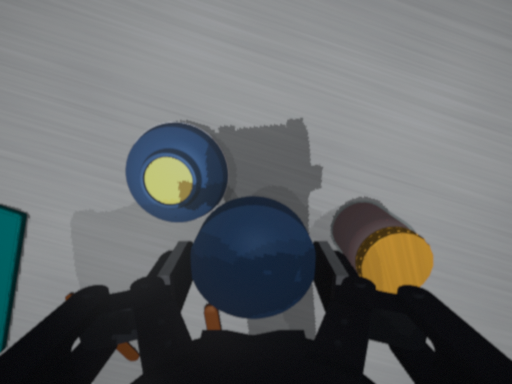

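The wrist view shows the butter disc at (168,180), about where predicted, and the lid held centred at (254,257).

Run:
```python
from h import *
w=optics.grab_frame("wrist");h=cv2.cvtColor(w["color"],cv2.COLOR_BGR2HSV)
m=cv2.inRange(h,(15,60,60),(42,255,255));m[:,220:]=0;m[215:]=0;m[:140]=0
ct=max(cv2.findContours(m,0,1)[0],key=cv2.contourArea);e=cv2.fitEllipse(cv2.convexHull(ct));(cx,cy),R=cv2.minEnclosingCircle(ct)
print("butter",e,(cx,cy),R)
for z in (.066,.07): print(z,ray(w,e[0],z))
b=cv2.inRange(h,(100,90,20),(125,255,255));b[:,230:]=0
ct=max(cv2.findContours(b[:225],0,1)[0],key=cv2.contourArea);e2=cv2.fitEllipse(cv2.convexHull(ct));print("belly",e2,ray(w,e2[0],.04))
l=cv2.inRange(h,(100,90,15),(125,255,255));l[:195]=0;l[:,:193]=0;l[:,318:]=0;l[325:]=0
ys,xs=np.nonzero(l);print("lid bbox",xs.min(),xs.max(),ys.min(),ys.max())
o=r.get_obs();T=o["tcp_pos"];R_=frame(0)
# lid model outline: side ring z=18 mm above origin & dome, in tool frame at offset dx
for dx in (-.004,0,.004):
    C=T+R_@[dx,0,-.0213]  # lid origin: above the TCP by 21.3mm
    a=np.linspace(0,6.28,90);P=[]
    for zz in np.r_[0,np.linspace(.018,.03,8)]:
        rr=.033 if zz<=.018 else np.sqrt(.051**2-(zz+.021)**2)if .051>zz+.021 else 0
        P+=[proj(w,C+[rr*np.cos(t),rr*np.sin(t),zz]) for t in a]
    P=np.array(P);print(dx,P.min(0).round(1),P.max(0).round(1))
```

```text
butter ((165.05662536621094, 180.1892852783203), (44.84592056274414, 50.222408294677734), 129.4796142578125) (165.14285278320312, 180.14285278320312) 25.0408878326416
0.066 [0.65232161 0.18918852 0.066     ]
0.07 [0.653497   0.18818849 0.07      ]
belly ((173.51263427734375, 172.32794189453125), (96.05693054199219, 101.4551773071289), 115.88594055175781) [0.65429874 0.1895761  0.04      ]
lid bbox 193 316 195 317
-0.004 [190.5 200.1] [316.8 322.9]
0 [190.1 193.1] [317.3 316.8]
0.004 [189.6 186. ] [317.8 310.7]
```

```bash
python3 -m creep '{"rows":[[0.15,-0.5,0,0,0,0,60],[0.45,-1.4,0,0,0,0,60],[0.75,-2.3,0,0,0,0,60],[0.9,-2.8,0,0,0,0,60],[0.94,-2.94,0,0,0,0,60],[0.94,-2.94,0,0,0,0,60],[0.94,-2.94,0.7,0,0,0,60],[0.94,-2.94,1.4,0,0,0,60],[0.94,-2.94,1.8,0,0,0,60],[0.94,-2.94,1.8,0,0,0,60]]}'
python3 - <<'E'
from h import *
P=[]
for i in range(4): optics.grab_frame("scene"); P.append(r.get_obs()["tcp_pos"])
T=np.mean(P,0);print(np.round(P,4).tolist(),T)
R=frame(0);print("to crock",R.T@(np.array([.6535,.1893,.041])-T)/.025)
s=optics.grab_frame("scene");t=optics.grab_frame("top")
for f,b in ((s,(320,190,390,310)),(t,(140,80,220,150))):
    m,st,c=mask(f,"blue",b);print(st,c)
E
```

```text
clock: 11.42
tcp_pos: [0.6528, 0.1887, 0.0815]
orientation: [3.109, 0.445, -0.004]
contact_force: [0.3, -0.2, -0.7]
grip_width: 0.0642
gripper_force: 33.5
[[0.6534, 0.1891, 0.0825], [0.6539, 0.1893, 0.0832], [0.6541, 0.1895, 0.0836], [0.6542, 0.1895, 0.0837]] [0.65390489 0.18932642 0.08323875]
to crock [-0.01785049 -0.0033733   1.68953016]
[ 328  228   50   61 1907] [354.56109072 259.81384373]Traceback (most recent call last):
  File "<stdin>", line 8, in <module>
  File "h.py", line 15, in mask
    i=1+np.argmax(s[1:,4]); return (l==i).astype(np.uint8),s[i],c[i]
        ~~~~~~~~~^^^^^^^^^
    return _wrapfunc(a, 'argmax', axis=axis, out=out, **kwds)
    return bound(*args, **kwds)
ValueError: attempt to get argmax of an empty sequence
```

```bash
python3 -m creep '{"rows":[[0,0,0.4,0,0,0,60],[0,0,0.7,0,0,0,60],[0,0,1,0,0,0,60],[0,0,1.2,0,0,0,60],[0,0,1.3,0,0,0,60],[0,0,1.4,0,0,0,60],[0,0,1.4,0,0,0,60]]}' && python3 -m creep '{"rows":[[0,0,0.05,0,0,0,60],[0,0,0.1,0,0,0,60],[0,0,0.15,0,0,0,60],[0,0,0.2,0,0,0,60],[0,0,0.2,0,0,0,60]]}'
```

```text
clock: 12.6
tcp_pos: [0.6537, 0.1892, 0.048]
orientation: [3.11, 0.446, -0.0]
contact_force: [0.6, 0.1, -1.1]
grip_width: 0.0642
gripper_force: 33.5
clock: 13.22
tcp_pos: [0.6536, 0.1892, 0.043]
orientation: [3.11, 0.446, -0.0]
contact_force: [0.8, 0.5, -0.9]
grip_width: 0.0641
gripper_force: 33.5
```

```bash
python3 -m creep '{"rows":[[0,0,0.04,0,0,0,60],[0,0,0.08,0,0,0,60],[0,0,0.12,0,0,0,60],[0,0,0.12,0,0,0,60]]}'
```

```text
clock: 13.72
tcp_pos: [0.6537, 0.1893, 0.0407]
orientation: [3.11, 0.446, 0.0]
contact_force: [-2.0, -0.6, 5.1]
grip_width: 0.0642
gripper_force: 34.1
```

Contact came at the expected height, TCP z of about 0.041. I'll release gently and rise.

```bash
python3 -m creep '{"rows":[[0,0,-0.03,0,0,0,66],[0,0,-0.03,0,0,0,70],[0,0,-0.03,0,0,0,76],[0,0,-0.03,0,0,0,82],[0,0,-0.03,0,0,0,85],[0,0,-0.6,0,0,0,85],[0,0,-1.5,0,0,0,85],[0,0,-3,0,0,0,85],[0,0,-4.5,0,0,0,85],[0,0,-5.5,0,0,0,85]]}'
python3 - <<'E'
from h import *
w=optics.grab_frame("wrist");s=optics.grab_frame("scene")
m,st,c=mask(w,"blue",(150,60,360,260));print("wrist",st,c,"pred",proj(w,(.6535,.1893,.078)))
m,st,c=mask(s,"blue",(320,190,390,310));print("scene",st,c,"crown pred",proj(s,(.6535,.1893,.092)))
o=r.get_obs();print(o["tcp_pos"])
# lid ceiling line: rim ring at z=.062 and .08 predicted widths
for z in (.062,.080,.092):print(z,[proj(s,(.6535+dx,.1893+dy,z)).round(1) for dx,dy in((0,-.033),(0,.033),(.033,0))])
rows=np.nonzero(m);print([(y,np.flatnonzero(m[y]).min(),np.flatnonzero(m[y]).max()) for y in range(st[1],st[1]+st[3],2)])
E
```

```text
clock: 14.98
tcp_pos: [0.6545, 0.1896, 0.1811]
orientation: [-3.109, -0.446, -0.005]
contact_force: [0.5, -0.3, 0.6]
grip_width: 0.0849
gripper_force: 0.0
wrist [ 213  147   80   80 4964] [252.61200645 186.10737309] pred [252.04332596 195.00563564]
scene [ 329  244   46   45 1625] [352.38461538 266.79261538] crown pred [355.76336201 250.14849299]
[0.65589311 0.19024877 0.18245353]
0.062 [array([336.2, 258.9]), array([370.7, 263.1]), array([353.8, 274. ])]
0.08 [array([337.4, 252.4]), array([372.4, 256.7]), array([355.3, 267.5])]
0.092 [array([338.2, 248. ]), array([373.5, 252.3]), array([356.3, 263.1])]
[(244, np.int64(347), np.int64(355)), (246, np.int64(343), np.int64(361)), (248, np.int64(340), np.int64(365)), (250, np.int64(339), np.int64(367)), (252, np.int64(338), np.int64(369)), (254, np.int64(335), np.int64(370)), (256, np.int64(333), np.int64(371)), (258, np.int64(332), np.int64(371)), (260, np.int64(331), np.int64(371)), (262, np.int64(330), np.int64(372)), (264, np.int64(329), np.int64(373)), (266, np.int64(329), np.int64(374)), (268, np.int64(329), np.int64(374)), (270, np.int64(329), np.int64(374)), (272, np.int64(329), np.int64(374)), (274, np.int64(330), np.int64(374)), (276, np.int64(332), np.int64(374)), (278, np.int64(333), np.int64(374)), (280, np.int64(334), np.int64(373)), (282, np.int64(337), np.int64(372)), (284, np.int64(340), np.int64(370)), (286, np.int64(344), np.int64(367)), (288, np.int64(351), np.int64(361))]
```

Run:
```python
from h import *
s=optics.grab_frame("scene");t=optics.grab_frame("top");w=optics.grab_frame("wrist")
s0=dict(s,color=cv2.imread("pics/scene0.png"))
for f in (s0,s):
    m,st,c=mask(f,"blue",(320,190,390,310));e=[(y,np.flatnonzero(m[y]).min(),np.flatnonzero(m[y]).max()) for y in range(244,290,2) if m[y].any()]
    print(st,[(int(a),int(b),int(c)) for a,b,c in e if a<262 or a in(266,270,274)])
print("belly pred",proj(s,(.6535,.1893,.036)))
def sil(f,c,base):
    P=[]
    a=np.linspace(0,6.28,90)
    for zz in np.r_[0,.018,np.linspace(.018,.03,12)]:
        rr=.033 if zz<=.018 else np.sqrt(max(.051**2-(zz+.021)**2,0))
        P+=[proj(f,np.array([c[0]+rr*np.cos(x),c[1]+rr*np.sin(x),base+zz])) for x in a]
    P=np.array(P);return P.min(0).round(1),P.max(0).round(1)
print("pred lid sil",sil(s,(.6535,.1893),.062),"wrist",sil(w,(.6535,.1893),.062))
g=cv2.createCLAHE(4,(4,4)).apply(w["color"][...,0])
a=cv2.resize(g[120:250,180:325],None,fx=3,fy=3,interpolation=cv2.INTER_CUBIC);b=cv2.resize(s["color"][225:300,315:390,0],(390,390),interpolation=cv2.INTER_CUBIC)
cv2.imwrite("pics/w7.png",np.hstack([a,cv2.convertScaleAbs(b[:390,:360],alpha=1.6)]))
```

```text
[ 329  250   47   39 1119] [(250, 346, 353), (252, 338, 345), (254, 335, 363), (256, 333, 366), (258, 332, 369), (260, 331, 370), (266, 329, 374), (270, 329, 374), (274, 331, 374)]
[ 328  244   47   45 1621] [(244, 348, 355), (246, 343, 362), (248, 340, 365), (250, 339, 367), (252, 338, 369), (254, 335, 370), (256, 333, 371), (258, 332, 371), (260, 331, 371), (266, 329, 374), (270, 329, 374), (274, 331, 374)]
belly pred [351.32301951 269.94828448]
pred lid sil (array([336.2, 242.3]), array([372.4, 274.2])) wrist (array([218.7, 159.6]), array([285. , 226.1]))
```

View pics/w7.png

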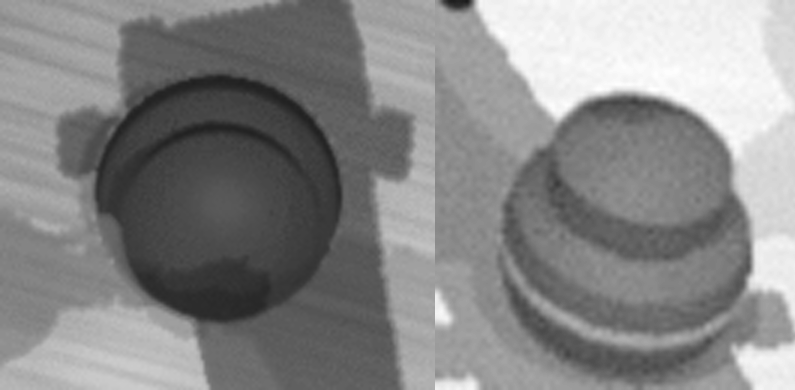

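The crop shows the lid sitting level and fully down, and the crock has not moved. Refined crown estimate: (0.653, 0.1885). Now to the spreader. Picture views are used up, so from here I measure by mask only.

```bash
python3 -m creep '{"rows":[[0,0,-1,0,0,0,85],[-1.5,0.2,-2,0,0,0,85],[-3.3,0.4,-2,0,0,0,85],[-5.2,0.6,-2,0,0,-0.2,85],[-7,0.8,-2,0,0,-0.5,70],[-8.5,0.95,-2,0,0,-0.86,60],[-9.5,1.05,-2,0,0,-0.86,50],[-9.95,1.1,-2,0,0,-0.86,40],[-9.95,1.1,-2,0,0,-0.86,40],[-9.95,1.1,-2,0,0,-0.86,40]]}' 30
cat > sp.py <<'E'
from h import *
def spreader(f,box,z=.006):
    m,st,c=mask(f,"brown",box); ys,xs=np.nonzero(m)
    P=np.array([ray(f,(x,y),z)[:2] for x,y in zip(xs,ys)])
    ct=max(cv2.findContours(m,0,2)[0],key=cv2.contourArea); 
    mu,ev=cv2.PCACompute(P,None); d=ev[0]
    q=(P-mu)@ev.T; half=lambda a: np.ptp(q[abs(q[:,0]-a)<.004,1])
    a=np.arange(q[:,0].min()+.006,q[:,0].max()-.005,.004); W=np.array([half(x) for x in a])
    if W[:5].mean()>W[-5:].mean(): hend=q[:,0].max(); tip=q[:,0].min(); s=1
    else: hend=q[:,0].min(); tip=q[:,0].max(); s=-1
    b=hend-s*.0795; b2=tip+s*.0905
    return dict(area=len(P),mu=mu.ravel(),handle_dir=s*d,L=abs(hend-tip),bal_from_handle=(mu.ravel()+b*d),bal_from_tip=mu.ravel()+b2*d,W=(W*1e3).round(),box=st)
E
python3 - <<'E'
from sp import *
w=optics.grab_frame("wrist");print(r.get_obs()["tcp_pos"],"pred",proj(w,(.425,.094,.006)),proj(w,(.35,.062,.006)),proj(w,(.495,.124,.006)))
for k,v in spreader(w,(200,0,310,330)).items():print(k,v)
E
```

```text
clock: 16.48
tcp_pos: [0.4235, 0.0934, 0.2275]
orientation: [-3.077, -0.632, -0.0]
contact_force: [-0.1, -0.3, -0.4]
grip_width: 0.0399
gripper_force: 0.0
[0.42350924 0.09346995 0.22752063] pred [252.30908026 171.43715546] [252.19633699 225.10510103] [252.33566962 115.40043059]
area 1298
mu [0.41638362 0.08990418]
handle_dir [0.92045219 0.39085518]
L 0.16485782097279866
bal_from_handle [0.4213838  0.09202743]
bal_from_tip [0.42611693 0.09403727]
W [18. 20. 20. 19. 19. 19. 22. 22. 21. 21. 22. 22. 22. 19. 16. 16. 13. 13.
 13. 13. 13. 13. 13. 13. 13. 14. 14. 14. 14. 14. 14. 12. 12. 14. 14. 14.
 14. 14. 14.]
box [ 245  116   16  115 1298]
```

```bash
python3 -m creep '{"rows":[[0,0,1,0,0,0,30],[0,0,2.8,0,0,0,30],[0,0,4.6,0,0,0,30],[0,0,6.2,0,0,0,30],[0,0,7.3,0,0,0,30],[0,0,7.9,0,0,0,30],[0,0,8.2,0,0,0,30],[0,0,8.2,0,0,0,30]]}'
python3 - <<'E'
from sp import *
w=optics.grab_frame("wrist");T=r.get_obs()["tcp_pos"];print(T,r.get_obs()["contact_force"])
for k,v in spreader(w,(200,0,310,383)).items():
    if k!="W":print(k,v)
R=frame(0)
# dark finger pixels: find topmost dark row near each side
h=cv2.cvtColor(w["color"],cv2.COLOR_BGR2HSV)[...,2];
print([(c,int(np.flatnonzero(h[:,c]<45).min()) if (h[:,c]<45).any() else None) for c in range(190,320,6)])
for z in (.008,-.005,-.015,-.025): print(z,[proj(w,T+R@[.011,y,z]).round(1) for y in (-.015,.015)])
E
```

```text
clock: 17.52
tcp_pos: [0.4231, 0.0932, 0.0227]
orientation: [-3.077, -0.632, -0.0]
contact_force: [0.2, -0.2, 0.0]
grip_width: 0.0295
gripper_force: 0.0
[0.42329421 0.09319353 0.0231002 ] [ 0.35440678  0.22239201 -0.78935772]
area 5586
mu [0.4213882  0.09191448]
handle_dir [0.9208513  0.38991395]
L 0.1661700948322456
bal_from_handle [0.42195126 0.09215289]
bal_from_tip [0.42547803 0.09364623]
box [ 236  109   33  219 5586]
[(190, 269), (196, 256), (202, 247), (208, 247), (214, 266), (220, 243), (226, 249), (232, 332), (238, 260), (244, 232), (250, 234), (256, 231), (262, 227), (268, 332), (274, 331), (280, 239), (286, 246), (292, 277), (298, 246), (304, 247), (310, 256), (316, 269)]
0.008 [array([229.3, 213.3]), array([274. , 213.3])]
-0.005 [array([227.6, 220. ]), array([275.5, 220. ])]
-0.015 [array([226.1, 225.8]), array([276.8, 225.9])]
-0.025 [array([224.4, 232.4]), array([278.3, 232.5])]
```

```bash
python3 -m creep '{"rows":[[0,0,0.3,0,0,0,28],[0,0,0.6,0,0,0,28],[0,0,0.8,0,0,0,28],[0,0,1,0,0,0,28],[0,0,1,0,0,0,28]]}' && python3 -m creep '{"rows":[[0,0,0.1,0,0,0,28],[0,0,0.2,0,0,0,28],[0,0,0.3,0,0,0,28],[0,0,0.3,0,0,0,28]]}' && python3 -m creep '{"rows":[[0,0,0.1,0,0,0,28],[0,0,0.2,0,0,0,28],[0,0,0.2,0,0,0,28]]}'
```

```text
clock: 18.2
tcp_pos: [0.4223, 0.0929, -0.0028]
orientation: [3.077, 0.632, -0.001]
contact_force: [-0.4, 0.0, 0.7]
grip_width: 0.0279
gripper_force: 0.0
clock: 18.7
tcp_pos: [0.4226, 0.093, -0.0101]
orientation: [3.077, 0.632, -0.0]
contact_force: [0.2, -0.4, -0.4]
grip_width: 0.028
gripper_force: 0.0
clock: 19.08
tcp_pos: [0.4225, 0.0929, -0.0151]
orientation: [3.077, 0.632, -0.001]
contact_force: [-0.2, -0.1, -0.1]
grip_width: 0.0281
gripper_force: 0.0
```

```bash
python3 -m creep '{"rows":[[0,0,0.05,0,0,0,28],[0,0,0.1,0,0,0,28],[0,0,0.1,0,0,0,28]]}' && python3 -m creep '{"rows":[[0,0,0.05,0,0,0,28],[0,0,0.1,0,0,0,28],[0,0,0.1,0,0,0,28]]}' && python3 -m creep '{"rows":[[0,0,0.05,0,0,0,28],[0,0,0.1,0,0,0,28],[0,0,0.1,0,0,0,28]]}'
```

```text
clock: 19.45
tcp_pos: [0.4226, 0.0929, -0.0175]
orientation: [3.077, 0.632, -0.0]
contact_force: [0.8, -0.3, -0.4]
grip_width: 0.0276
gripper_force: 0.0
clock: 19.82
tcp_pos: [0.4226, 0.0929, -0.02]
orientation: [3.077, 0.632, -0.0]
contact_force: [0.7, -0.1, -0.9]
grip_width: 0.0277
gripper_force: 0.0
clock: 20.2
tcp_pos: [0.4226, 0.0929, -0.0225]
orientation: [3.077, 0.632, -0.0]
contact_force: [-0.2, 0.3, -0.0]
grip_width: 0.0281
gripper_force: 0.0
```

```bash
python3 -m creep '{"rows":[[0,0,0.05,0,0,0,28],[0,0,0.1,0,0,0,28],[0,0,0.1,0,0,0,28]]}' && python3 -m creep '{"rows":[[0,0,0.05,0,0,0,28],[0,0,0.1,0,0,0,28],[0,0,0.1,0,0,0,28]]}'
```

```text
clock: 20.58
tcp_pos: [0.4226, 0.093, -0.025]
orientation: [3.077, 0.632, -0.0]
contact_force: [-1.0, 0.5, -0.1]
grip_width: 0.0282
gripper_force: 0.0
clock: 20.95
tcp_pos: [0.4228, 0.093, -0.026]
orientation: [3.077, 0.631, 0.001]
contact_force: [-5.2, -1.5, 26.5]
grip_width: 0.0279
gripper_force: 13.1
```

The fingertips touched the worktop at TCP z of about −0.0255. I'll back off 3 mm and close.

```bash
python3 -m creep '{"rows":[[0,0,-0.1,0,0,0,28],[0,0,-0.2,0,0,0,28],[0,0,-0.2,0,0,0,28],[0,0,-0.2,0,0,0,22],[0,0,-0.2,0,0,0,17],[0,0,-0.2,0,0,0,12],[0,0,-0.2,0,0,0,12],[0,0,-0.2,0,0,0,12]]}' 30
```

```text
clock: 21.95
tcp_pos: [0.4226, 0.0929, -0.0224]
orientation: [3.077, 0.632, -0.0]
contact_force: [-0.4, -0.2, 1.5]
grip_width: 0.017
gripper_force: 29.2
```

```bash
python3 -m creep '{"rows":[[0,0,-0.2,0,0,0,12],[0,0,-0.6,0,0,0,12],[0,0,-1.3,0,0,0,12],[0,0,-2.3,0,0,0,12],[0,0,-3.5,0,0,0,12],[0,0,-4.7,0,0,0,12],[0,0,-5.7,0,0,0,12],[0,0,-6.3,0,0,0,12],[0,0,-6.5,0,0,0,12],[0,0,-6.5,0,0,0,12]]}'
python3 - <<'E'
from sp import *
w=optics.grab_frame("wrist");o=r.get_obs();T=o["tcp_pos"];R=frame(0);print(T,o["grip_width"],o["gripper_force"])
m=cv2.inRange(cv2.cvtColor(w["color"],cv2.COLOR_BGR2HSV),(2,110,40),(16,255,255))
n,l,st,c=cv2.connectedComponentsWithStats(m);print([ (list(map(int,a)),b.round()) for a,b in zip(st[1:],c[1:]) if a[4]>150])
U=T[2]+.0224
for a in (.105-.0255,-.0905): # expected ends along tool x if centred (handle +x)
    print("exp end",proj(w,T+R@[a if a>0 else a,0,-.0224-.006]))
E
```

```text
clock: 23.2
tcp_pos: [0.4224, 0.0929, 0.1399]
orientation: [3.077, 0.632, -0.001]
contact_force: [-0.1, 0.5, -0.4]
grip_width: 0.0167
gripper_force: 29.4
[0.42218754 0.09281545 0.13948254] 0.016967839739236358 29.42924290895462
[([82, 77, 76, 106, 1470], array([121., 132.])), ([233, 104, 40, 230, 7187], array([253., 218.]))]
exp end [250.95948882 102.56802413]
exp end [251.26944413 379.72898263]
```

```bash
python3 -m creep '{"rows":[[0.3,0,0,0,0,0,12],[1,0,0,0,0,0,12],[2.2,0,0,0,0,0,12],[3.6,0.05,0,0,0,0,12],[5.2,0.05,0,0,0,0,12],[6.8,0.1,0,0,0,0,12],[8.2,0.1,0,0,0,0,12],[9.3,0.12,0,0,0,0,12],[9.8,0.12,0,0,0,0,12],[10,0.12,0,0,0,0,12]]}'
python3 -m creep '{"rows":[[0,0,0,0,0,0,12],[0,0,0.5,0,0,0,12],[0,0,1.1,0,0,0,12],[0,0,1.6,0,0,0,12],[0,0,2,0,0,0,12],[0,0,2.2,0,0,0,12],[0,0,2.2,0,0,0,12]]}'
python3 - <<'E'
from h import *
P=[]
for i in range(3): w=optics.grab_frame("wrist"); P.append(r.get_obs()["tcp_pos"])
T=np.mean(P,0);R=frame(0);print(T,"to crown",R.T@(np.array([.6531,.1885,.0696])-T)/.025)
m,st,c=mask(w,"blue",(150,60,360,383));print(st,c)
m,st,c=mask(w,"brown",(200,60,310,383));print(st,c)
# crock belly silhouette rows to recheck crock/lid position
s=optics.grab_frame("scene");m,st,c=mask(s,"blue",(315,190,395,310));print("scene",st,c)
m,st,c=mask(s,"brown",(280,150,420,310));print("scene brown",st,c, proj(s,T+R@[.0795,0,-.028]))
E
```

```text
clock: 24.5
tcp_pos: [0.6539, 0.189, 0.1393]
orientation: [-3.077, -0.632, 0.002]
contact_force: [1.1, 0.4, -0.7]
grip_width: 0.0167
gripper_force: 29.4
clock: 25.38
tcp_pos: [0.6535, 0.1887, 0.0847]
orientation: [3.077, 0.632, -0.001]
contact_force: [-0.2, 0.4, 0.4]
grip_width: 0.017
gripper_force: 29.4
[0.65393115 0.18884041 0.0854477 ] to crown [-3.65391297e-02 -6.29343278e-04  6.33872477e-01]
[ 196  159   40   91 2673] [217.27908717 205.49457538]
[ 233  104   40  230 7360] [252.78641304 219.28505435]
scene [ 328  243   47   46 1311] [349.32112891 268.93211289]
scene brown [356 238  24  39 336] [367.24107143 258.85714286] [377.47467995 274.47575191]
```

```bash
python3 -m creep '{"rows":[[-0.03,0,0.15,0,0,0,12],[-0.03,0,0.3,0,0,0,12],[-0.03,0,0.4,0,0,0,12],[-0.03,0,0.48,0,0,0,12],[-0.03,0,0.48,0,0,0,12]]}' && python3 -m creep '{"rows":[[0,0,0.02,0,0,0,12],[0,0,0.05,0,0,0,12],[0,0,0.05,0,0,0,12],[0,0,0.05,0,0,0,12]]}' && python3 -m creep '{"rows":[[0,0,0.02,0,0,0,12],[0,0,0.04,0,0,0,12],[0,0,0.04,0,0,0,12],[0,0,0.04,0,0,0,12]]}'
```

```text
clock: 26.2
tcp_pos: [0.6529, 0.1883, 0.0729]
orientation: [3.077, 0.632, -0.0]
contact_force: [-0.6, -0.2, -0.5]
grip_width: 0.0169
gripper_force: 29.4
clock: 26.7
tcp_pos: [0.653, 0.1884, 0.0719]
orientation: [3.077, 0.632, 0.0]
contact_force: [0.8, -0.8, -1.3]
grip_width: 0.0166
gripper_force: 29.4
clock: 27.2
tcp_pos: [0.653, 0.1884, 0.0708]
orientation: [3.077, 0.632, 0.0]
contact_force: [-0.2, -0.0, -0.2]
grip_width: 0.0169
gripper_force: 29.4
```

```bash
python3 -m creep '{"rows":[[0,0,0.02,0,0,0,12],[0,0,0.04,0,0,0,12],[0,0,0.04,0,0,0,12],[0,0,0.04,0,0,0,12]]}' && python3 -m creep '{"rows":[[0,0,0.02,0,0,0,12],[0,0,0.03,0,0,0,12],[0,0,0.03,0,0,0,12],[0,0,0.03,0,0,0,12]]}'
```

```text
clock: 27.7
tcp_pos: [0.653, 0.1884, 0.0699]
orientation: [3.077, 0.632, 0.0]
contact_force: [0.5, 0.5, -0.8]
grip_width: 0.0168
gripper_force: 29.4
clock: 28.2
tcp_pos: [0.6531, 0.1885, 0.0695]
orientation: [-3.077, -0.632, -0.001]
contact_force: [-1.5, -1.1, 5.2]
grip_width: 0.017
gripper_force: 30.0
```

Contact came at the predicted height. I'll open slowly and symmetrically, then rise straight up.

```bash
python3 -m creep '{"rows":[[0,0,-0.02,0,0,0,12],[0,0,-0.02,0,0,0,17],[0,0,-0.02,0,0,0,18],[0,0,-0.02,0,0,0,20],[0,0,-0.02,0,0,0,22],[0,0,-0.02,0,0,0,25],[0,0,-0.02,0,0,0,28],[0,0,-0.02,0,0,0,32],[0,0,-0.02,0,0,0,32],[0,0,-0.02,0,0,0,32]]}' 20
python3 - <<'E'
from h import *
w=optics.grab_frame("wrist");m,st,c=mask(w,"brown",(200,60,310,383));print(st,c)
s=optics.grab_frame("scene");m,st,c=mask(s,"brown",(280,150,420,310));print("scene brown",st,c)
E
```

```text
clock: 29.45
tcp_pos: [0.653, 0.1884, 0.0696]
orientation: [3.077, 0.632, 0.0]
contact_force: [-0.1, 0.1, 0.7]
grip_width: 0.0318
gripper_force: 0.0
[ 233  104   41  231 7484] [252.81747728 220.28754677]
scene brown [352 239  26  44 369] [364.49322493 262.91869919]
```

Released, and the spreader has hardly moved in the wrist view. Now I rise slowly, then check.

```bash
python3 -m creep '{"rows":[[0,0,-0.1,0,0,0,32],[0,0,-0.3,0,0,0,32],[0,0,-0.6,0,0,0,32],[0,0,-1,0,0,0,32],[0,0,-1.7,0,0,0,32],[0,0,-2.6,0,0,0,32],[0,0,-3.8,0,0,0,32],[0,0,-5,0,0,0,32],[0,0,-6,0,0,0,32],[0,0,-6,0,0,0,32]]}'
python3 - <<'E'
from sp import *
for i in range(2):
    w=optics.grab_frame("wrist")
    d=spreader(w,(190,0,320,360),.098);print({k:d[k] for k in ("area","handle_dir","L","bal_from_handle","bal_from_tip","box")})
    h=cv2.cvtColor(w["color"],cv2.COLOR_BGR2HSV)
s=optics.grab_frame("scene");t=optics.grab_frame("top")
m,st,c=mask(s,"brown",(280,150,420,330));ys,xs=np.nonzero(m);print("scene",st,"ends",[(int(xs[i]),int(ys[i])) for i in (ys.argmin(),ys.argmax())])
X=np.array([.653,.1885,.097]);d2=np.array([.919,.394,0]);print("pred ends",proj(s,X+.0795*d2),proj(s,X-.0905*d2))
try:
    d=spreader(t,(130,60,230,180),.098);print("top",{k:d[k] for k in ("L","bal_from_handle","bal_from_tip")})
except Exception as e: print(e)
print(r.get_obs()["tcp_pos"])
E
```

```text
clock: 30.8
tcp_pos: [0.6545, 0.1891, 0.2233]
orientation: [-3.077, -0.631, -0.009]
contact_force: [-0.4, -0.5, 0.0]
grip_width: 0.032
gripper_force: 0.0
{'area': 2316, 'handle_dir': array([0.91960251, 0.39285013]), 'L': np.float64(0.1644727869824976), 'bal_from_handle': array([0.65176113, 0.18698431]), 'bal_from_tip': array([0.65684397, 0.18915567]), 'box': array([ 243,  116,   20,  147, 2316], dtype=int32)}
{'area': 2357, 'handle_dir': array([0.92050704, 0.39072597]), 'L': np.float64(0.16540477560662276), 'bal_from_handle': array([0.65215344, 0.18715957]), 'bal_from_tip': array([0.65638338, 0.18895504]), 'box': array([ 243,  114,   20,  149, 2357], dtype=int32)}
scene [335 220  43  63 634] ends [(336, 220), (372, 282)]
pred ends [375.4156383  280.37710561] [337.01894581 217.28529326]
attempt to get argmax of an empty sequence
[0.65223811 0.18804037 0.21849829]
```

The spreader is balanced at (0.654, 0.188), within about 2 mm of the crown. It is level, steady between readings, and the gripper is clear. Handing in.

```bash
python3 -c "
from bench import r
print(r.hand_in())"
```

```text
the job is handed in; nothing more can be done
None
```

I've handed the job in with the lid fully down on the crock and the spreader lying level across its crown, within about 2 mm by my last measurement; the hand-in call returned no verdict.

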